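Load the balance dish and present it a quarter turn round

TASK

Set up the ball-balance drill: using the green scoop, tip the orange ball into the white dish without touching the ball with the fingers, then stand the empty scoop upright on the rubber tile. Next take the dish by its blue top bar, lift it straight up clear of its grey pad and only then, keeping it level and the ball centred in it, turn it a quarter turn so that its red tab points at the yellow cone. Finish while still holding it there, still and level, about 10 cm above the pad and over it; do not disturb the dumbbells, mug and bottle.

Things in the scene. Friction and masses are not known exactly. Their poses are not given: they have to be found in the camera images.
- scoop: Green scoop, 150 x 60 x 110 high, 0.17 to 0.33 kg. Origin: centre of underside; z up; pours over its open end at its own +x, which faces roughly to the dish at the start. Channel 52 wide inside, walls 34 high, its floor climbing 0.105 rad to the open end: the ball rests against the back (centre x -51, z 33) and rolls out when tipped nose-down, from 0.11 rad on (tip slowly; 0.5 rad empties it).
- scoop_bar (a point): Centre of the scoop's blue cross-bar handle, over the channel at scoop x -20, y 0, z 100: 18 thick along scoop x, 20 high, 53 clear length along y between its posts. Grip it from above, fingers closing along scoop x, tips no lower than scoop z 65, to clear the ball. The scoop's flat foot reaches from x -75 to +35.
- scoop_lip (a point): Middle of the scoop's pouring lip, at scoop x 75, y 0, z 24 (top of the floor; underside z 20).
- dish: White round dished plate, 0.30 to 0.52 kg, rim diameter 176, rim 51 above its underside, flat foot 90 wide. Origin: centre of the underside; z up; +x points to its red tab. Conical floor climbs at about 19 degrees from a small flat in the middle (ball at rest: centre 33 up), steeper by the rim. At the start its -x side, opposite the tab, faces the scoop and is open for pouring, under the bar.
- dish_bar (a point): Centre of the blue bar over the dish's middle, at dish x 0, y 0, z 122: 18 thick along dish x, 20 high, 100 long along dish y; grip it from above, closing along dish x. Steel rods 10 thick carry it from the rim at dish y +84 and -84.
- dish_tab (a point): Middle of the red tab on the dish's rim, at dish x 98, y 0, z 47 (26 x 30 x 5).
- pad: Grey round pad, 220 in diameter, 6 thick, fixed to the tile; the dish starts standing centred on it. Origin: centre of its underside; +x is the way the dish's tab points at the start, z up.
- yellow_cone: Small yellow cone, 84 wide, 60 high, fixed, 170 mm from the centre of the pad, square to the starting direction of the tab, on the one side or the other. Origin: centre of its underside.
- blue_cone: The same cone in blue, fixed, on the opposite side of the pad: not the one to point at.
- dumbbell1: Chrome mini dumbbell, 176 long (x), 60 in diameter, lying; a bystander. Origin under its middle.
- dumbbell2: The second chrome mini dumbbell, the same; a bystander.
- mug: White ceramic mug standing upside down, 82 in diameter, 92 high, handle at its +y; a bystander. Origin: centre of its underside.
- bottle: Stainless bottle with a black clip-on lid, 70 in diameter, 198 high; a bystander. Origin: centre of its underside.
- ball: The loose orange ball, 44 mm in diameter, 50 g; it starts in the scoop. Its axes turn as it rolls; its origin lies on its skin, so use ball_center.
- ball_center (a point): The centre of the orange ball.
Not all that is in view belongs to the job. There is more than one size of the dish; the one meant has the size given above.

How it is judged:
On the way, in this order (a step that is already met when the one before it is completed fails the run):
1. the ball lies in the dish, near its middle, while the dish still stands on its pad (horizontal distance between ball_center and dish below 0.035 m and height (world z) of ball_center below 0.06 m and height (world z) of dish below 0.012 m), for 0.2 s.
2. the empty scoop stands upright on the tile and is let go (height (world z) of scoop below 0.006 m and angle between scoop's own z axis and vertical below 0.08 rad and contact force between the fingers and scoop below 0.1 N and horizontal distance between ball_center and dish below 0.035 m), for 0.2 s.
3. the dish is lifted clear of its pad, not yet turned, ball in the middle (height (world z) of dish above 0.025 m and x of yellow_cone in the frame of dish below 0.085 m and horizontal distance between ball_center and dish below 0.035 m), for 0.05 s.
At the end, for the whole second after the job is handed in: Dish held still in the fingers, underside 60 to 150 mm above the pad's top, within 45 mm of over it, level to 0.10 rad, yellow cone's centre ahead of the tab and within 30 mm of its line, ball within 20 mm of the middle; scoop upright on the tile, let go (height (world z) of dish between 0.066 and 0.156 m and horizontal distance between dish and pad below 0.045 m and angle between dish's own z axis and vertical below 0.1 rad and x of yellow_cone in the frame of dish above 0.1 m and y of yellow_cone in the frame of dish between -0.03 and 0.03 m and horizontal distance between ball_center and dish below 0.02 m and z of ball_center in the frame of dish below 0.05 m and linear speed of dish below 0.03 m/s and angular speed of dish below 0.15 rad/s and contact force between the fingers and dish above 1 N and contact force between each of dish, the fingers and scoop below 0.1 N and height (world z) of scoop below 0.006 m and angle between scoop's own z axis and vertical below 0.08 rad); the arm keeps its last pose, push and grip.
It fails at once if the fingers touch the ball (contact force between the fingers and ball above 0.3 N).
It fails at once if the dish is tipped more than 0.2 rad (angle between dish's own z axis and vertical above 0.2 rad).
It fails at once if the ball strays more than 40 mm from the middle of the lifted dish (height (world z) of dish above 0.025 m and horizontal distance between ball_center and dish above 0.04 m).
It fails at once if the dish is turned while it stands on its pad (height (world z) of dish below 0.01 m and x of yellow_cone in the frame of dish above 0.09 m).
It fails at once if a dumbbell, the mug or the bottle is moved more than 30 mm (distance of any of dumbbell1, dumbbell2, mug, bottle from where it was at the start of the episode above 0.03 m).
It also fails if it takes over 72 s, if anything falls off the work surface, if the arm or the gripper's body presses on something with over 40 N, if the wrist force passes 120 N, or if a joint passes its speed limit or range.

ROBOT

A 6-joint arm with a two-finger parallel gripper is mounted at the origin on the work surface. World frame = base frame: x ahead of the robot, y to its left, z up, the work surface at z = 0. Lengths are in m, angles in rad, forces in N, time in s.
With the tool pointing down it reaches from about 0.35 to 0.975 m from the base axis. Payload 17.4 kg.
Tool frame: the origin (TCP) lies on the mounting face of the last link; the fingertips stand 173 mm ahead of it and the grasp point (between the pads) lies 155 mm ahead of it; z points along the fingers, x is the direction in which the jaws open and shut, and the axes are right-handed (so a half turn about z gives the same grasp; the last joint's range is limited). The gripper opens to 85 mm and grips with 20 to 120 N. Pads are 22 mm wide; open, the fingers measure 114 mm over their backs; the gripper's body (76 mm by 85 mm) begins 54 mm behind the grasp point. The pads swing forward as they close: fully open they stand 13 mm farther back than shut.
Start: joints at [-1.344, 0.116, 1.442, -0, 1.584, -0.038], TCP at [0.177, -0.651, 0.405] pointing down, gripper open.
Joint ranges: [-2.83, 2.83], [-0.83, 2.19], [0.07, 2.5], [-1.14, 4.28], [0.01, 3], [-2.97, 2.97]. Speed limits (rad/s): [1.89, 1.89, 2.22, 3.14, 3.14, 3.14].

INTERFACE

Orientations are given as a unit quaternion [x, y, z, w].
In Python, from plant import manip gives the robot as it stands.
- The arm moves only by the tool jog_arm, never from a script. Its argument "steps" is a list of rows, each an object of numbers: "jaw": the opening, from 0 (shut) to 1 (fully open); "tx", "ty", "tz": the shift along the tool's x, y, z in mm; "spin": the turn about the tool's z in rad. In form: [{"jaw": .., "tx": .., "ty": .., "tz": .., "spin": ..}, ...]. A call has 1 to 12 rows; each row is the pose to reach, as a shift and turn from the pose commanded when the call began, along the tool's axes at that moment; what a row does not reach only later rows make up. A row lasts 1/8 s, in which the tool goes at most 62.5 mm and 10.7 degrees, less where a joint would pass 70% of its speed; a pose out of reach is approached as far as the arm can. A call with a gripper value outside its range is refused whole. The fingers move at their own pace and stop on an object; the grip force is fixed at half the most. Time passes only in rows, so rows that repeat a pose let the fingers close. It gives the time, the measured TCP pose, the force and the opening at its end, in the units of the state.
- manip.state(): the state, without advancing time (a new reading comes with each control period).
- manip.get_image(name): name is "scene" or "top" or "wrist"; returns a dict with "image" (400x640x3 uint8, blue, green, red), "camera_matrix" (3x3 intrinsics, pixels), "view" (4x4, takes a point from world to camera coordinates). Camera axes: x right, y down, z forward; pixel columns grow to the right and rows downward; lengths in m; the calibration is good to about 2 mm. A picture is of the moment at which its call begins. There is no depth.
- manip.hand_in(): hands the job in, once; it reports no verdict.
The state is a dict: "t": time; "q": joint angles; "dq": joint speeds; "joint_torque": joint torques, N m; "position": TCP position; "orientation": TCP orientation; "force": force on the tool from outside, world axes, zero at the start; "moment": the same for the moment, N m; "grip_width": finger opening in m.
Only numpy, scipy, OpenCV 4.12 (cv2) and the standard library are available. Lean on these libraries where they do the work, as an engineer would, in place of code of your own. Each camera call takes 0.05 s, during which the arm holds its last target. There are 200 camera calls.

## Working session

There is one attempt and no reset: what is moved stays moved. The work goes in short steps, Python scripts to look and compute and a tool call to move; the robot and the scene stay as the last step left them, time stands still between calls to the robot, and variables do not carry over. Pictures are saved under pics/ and viewed, about 8 in all and at most 12, crops included, and the job is handed in when it is done.

Besides the shell and the picture viewer there is one more tool, called after "Emit:" as name(argument=value, ...), one argument or row to a line, values as JSON. jog_arm: Moves the arm, as the interface text tells. Its arguments: {"type":"object","properties":{"steps":{"type":"array","items":{"type":"object","properties":{"jaw":{"type":"number"},"tx":{"type":"number"},"ty":{"type":"number"},"tz":{"type":"number"},"spin":{"type":"number"}}}}},"required":["steps"]}

```bash
ls; mkdir -p pics; cat > h.py <<'E'
import numpy as np,cv2
from plant import manip
def grab(n,f=None):
    d=manip.get_image(n); im=np.array(d["image"])
    if f: cv2.imwrite("pics/"+f,im)
    return im,np.array(d["camera_matrix"]),np.array(d["view"])
def ray(K,V,u,v):
    R=V[:3,:3];c=-R.T@V[:3,3];d=R.T@np.linalg.inv(K)@np.array([u,v,1.]);return c,d
def onz(K,V,u,v,z):
    c,d=ray(K,V,u,v);return c+d*(z-c[2])/d[2]
def proj(K,V,p):
    q=K@(V[:3,:3]@np.array(p)+V[:3,3]);return q[:2]/q[2]
E
python3 - <<'E'
from h import *
for n in("scene","top"):
    im,K,V=grab(n,n+"0.png"); print(n,K.tolist(),np.round(-V[:3,:3].T@V[:3,3],3),np.round(V[:3,:3],3).tolist()); np.savez(n+"0.npz",im=im,K=K,V=V)
print(manip.state())
E
```

```text
pics
scene [[365.0120087282137, 0.0, 320.0679333517463], [0.0, 365.0120087282137, 204.41816826702578], [0.0, 0.0, 1.0]] [ 0.982 -0.491  1.119] [[0.721, 0.693, 0.012], [0.588, -0.602, -0.541], [-0.367, 0.397, -0.841]]
top [[514.238051471015, 0.0, 329.69741367289305], [0.0, 514.238051471015, 198.63703793260174], [0.0, 0.0, 1.0]] [0.394 0.003 1.849] [[0.011, -1.0, 0.008], [-0.997, -0.012, -0.079], [0.079, -0.007, -0.997]]
{'t': 0.1, 'q': array([-1.34379844e+00,  1.16414399e-01,  1.44219502e+00, -2.41092488e-06,
        1.58399204e+00, -3.78143007e-02]), 'dq': array([ 8.70685075e-05, -2.03151347e-03, -2.41195884e-03, -5.77201244e-04,
        2.69935625e-03, -1.79984299e-03]), 'joint_torque': array([ 7.60897001e-04, -7.33666348e+01, -6.33791685e+01, -4.78812126e-05,
        5.24540199e-03,  6.08810819e-05]), 'position': array([ 0.1766494 , -0.65148076,  0.40405397]), 'orientation': array([ 7.94269368e-01, -6.07565566e-01, -3.89529111e-04, -3.20456936e-04]), 'force': array([ 0.17535341, -0.61014052,  0.30377944]), 'moment': array([ 0.02222894,  0.01299476, -0.01400041]), 'grip_width': 0.08524330674093503}
```

View pics/top0.png

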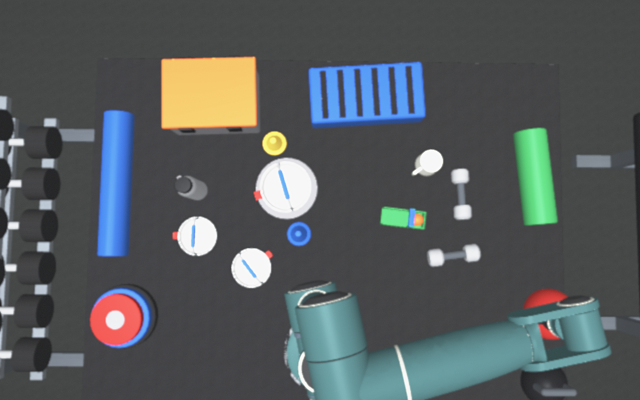

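View pics/scene0.png

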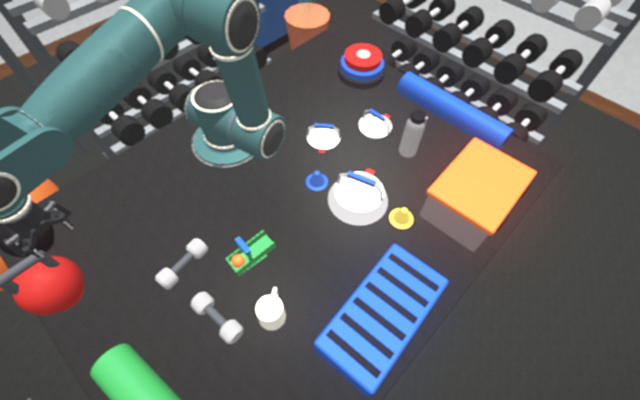

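The top view shows three dishes. The large one at (286,188) stands between the yellow cone (275,143) and the blue cone (298,233), and the smaller ones are at (197,236) and (251,268). The large one's tab at (258,196) points left, away from the scoop at (403,217). I'll measure these and check the dish in an enlarged crop.

```bash
cat > m.py <<'E'
from h import *
def load(n):
    d=np.load(n+"0.npz");return d["im"],d["K"],d["V"]
def blobs(im,lo,hi,box,mn=8):
    x0,y0,x1,y1=box;h=cv2.cvtColor(im,cv2.COLOR_BGR2HSV)[y0:y1,x0:x1]
    m=cv2.inRange(h,lo,hi);n,l,s,c=cv2.connectedComponentsWithStats(m)
    out=[]
    for i in range(1,n):
        if s[i,4]>=mn:
            p=np.argwhere(l==i)[:,::-1].astype(np.float32)+[x0,y0]
            out.append((int(s[i,4]),np.round(c[i]+[x0,y0],2),p.astype(np.float32)))
    return sorted(out,key=lambda a:-a[0])
BL=((100,120,60),(125,255,255));GR=((45,90,50),(85,255,255));RE=((0,150,90),(6,255,255));YE=((20,120,80),(35,255,255));OR=((7,140,120),(18,255,255))
E
python3 - <<'E'
from m import *
im,K,V=load("top")
def go(name,r,box,z,k=1):
    for a,c,p in blobs(im,*r,box)[:k]:
        (cx,cy),(w,h),an=cv2.minAreaRect(p); bp=cv2.boxPoints(((cx,cy),(w,h),an))
        W=np.array([onz(K,V,u,v,z)[:2] for u,v in bp])
        print(name,a,c,"world",np.round(onz(K,V,*c,z)[:2],4),"corners",np.round(W,3).tolist())
go("scoopbar",BL,(375,195,435,240),.11)
go("scoopgreen",GR,(375,195,435,240),.05,3)
go("ball",OR,(375,195,435,240),.045)
go("dishbar",BL,(268,165,310,212),.138)
go("tab",RE,(250,185,265,205),.053)
go("tab2",RE,(165,225,182,245),.04);go("tab3",RE,(262,245,280,262),.04)
go("yel",YE,(255,125,295,160),.02);go("blue",BL,(283,220,315,250),.02)
a=cv2.resize(im[130:290,160:320],None,fx=3.7,fy=3.7,interpolation=3);b=cv2.resize(im[190:245,375:435],None,fx=3.4,fy=3.4,interpolation=3)
c=np.zeros((a.shape[0],800,3),np.uint8);c[:,:a.shape[1]]=a;c[:b.shape[0],a.shape[1]:a.shape[1]+b.shape[1]]=b[:,:800-a.shape[1]];cv2.imwrite("pics/crop1.png",c)
E
```

```text
scoopbar 90 [410.91 216.37] world [ 0.4738 -0.2844] corners [[0.445, -0.274], [0.503, -0.278], [0.501, -0.299], [0.443, -0.294]]
scoopgreen 637 [398.9  217.31] world [ 0.4728 -0.2522] corners [[0.447, -0.184], [0.513, -0.191], [0.497, -0.349], [0.431, -0.341]]
ball 59 [418.95 219.2 ] world [ 0.4672 -0.3234] corners [[0.485, -0.31], [0.486, -0.334], [0.45, -0.334], [0.45, -0.309]]
dishbar 79 [283.43 184.2 ] world [0.575  0.1467] corners [[0.618, 0.165], [0.621, 0.156], [0.533, 0.129], [0.53, 0.137]]
tab 31 [256.81 194.68] world [0.546  0.2463] corners [[0.555, 0.258], [0.56, 0.24], [0.535, 0.233], [0.53, 0.251]]
tab2 19 [175.   235.37] world [0.4007 0.5309] corners [[0.412, 0.538], [0.413, 0.528], [0.392, 0.527], [0.391, 0.538]]
tab3 11 [269.45 253.18] world [0.3424 0.1993] corners [[0.347, 0.212], [0.354, 0.203], [0.336, 0.188], [0.329, 0.197]]
yel 405 [274.4  142.18] world [0.739  0.1919] corners [[0.779, 0.237], [0.78, 0.151], [0.693, 0.149], [0.692, 0.235]]
blue 480 [298.52 233.57] world [0.4122 0.0999] corners [[0.453, 0.141], [0.454, 0.06], [0.372, 0.059], [0.371, 0.14]]
```

View pics/crop1.png

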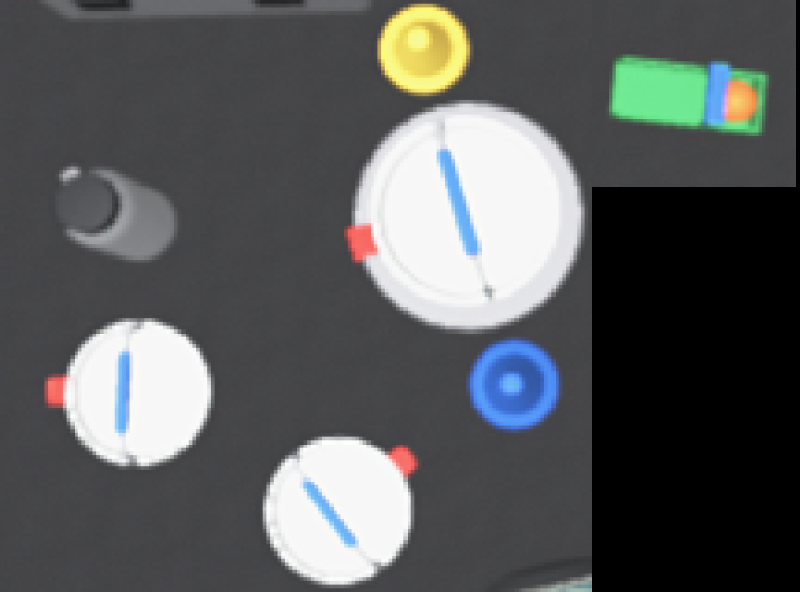

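The crop confirms the large white dish (286,188): it stands on the grey pad between the cones and measures about 176 mm. The other two are roughly 130 mm. I'm moving above the scoop bar.

Emit:
jog_arm(
  steps=[
    {"jaw": 1,"tx": -69,"ty": -96,"tz": 0,"spin": 0.17},
    {"jaw": 1,"tx": -137,"ty": -191,"tz": 0,"spin": 0.35},
    {"jaw": 1,"tx": -205,"ty": -286,"tz": 0,"spin": 0.35},
    {"jaw": 1,"tx": -274,"ty": -382,"tz": 0,"spin": 0.35},
    {"jaw": 1,"tx": -274,"ty": -382,"tz": 40,"spin": 0.35},
    {"jaw": 1,"tx": -274,"ty": -382,"tz": 80,"spin": 0.35},
    {"jaw": 1,"tx": -274,"ty": -382,"tz": 80,"spin": 0.35},
    {"jaw": 1,"tx": -274,"ty": -382,"tz": 80,"spin": 0.35},
    {"jaw": 1,"tx": -274,"ty": -382,"tz": 80,"spin": 0.35},
    {"jaw": 1,"tx": -274,"ty": -382,"tz": 80,"spin": 0.35},
    {"jaw": 1,"tx": -274,"ty": -382,"tz": 80,"spin": 0.35},
  ],
)

```text
t: 1.48
position: [0.4732, -0.2879, 0.3253]
orientation: [-0.676, 0.737, -0.0, 0.0]
force: [-0.3, -0.0, 0.4]
grip_width: 0.0856
```

```bash
cat >> h.py <<'E'
def tool():
    s=manip.state();from scipy.spatial.transform import Rotation as Ro
    R=Ro.from_quat(s["orientation"]).as_matrix();return s,R,np.array(s["position"])
E
python3 - <<'E'
from m import *
from h import tool
im,K,V=grab("wrist","w1.png")
s,R,p=tool();print(s["t"],p,np.round(R,3).tolist(),s["q"],s["force"])
for nm,r,z in(("bar",BL,.11),("green",GR,.05),("ball",OR,.033)):
  for a,c,q in blobs(im,*r,(0,0,640,400),200)[:2]:
    re=cv2.minAreaRect(q);W=np.array([onz(K,V,u,v,z)[:2] for u,v in cv2.boxPoints(re)])
    print(nm,a,c,np.round(onz(K,V,*c,z)[:2],4),np.round(W,3).tolist())
E
```

```text
1.525 [ 0.47313962 -0.28789111  0.32529459] [[-0.086, -0.996, 0.001], [-0.996, 0.086, -0.001], [0.0, -0.001, -1.0]] [-5.92662074e-01 -1.16798331e-01  1.80347424e+00 -9.60510106e-05
  1.45407223e+00  1.06466065e+00] [-0.69655498 -0.96431127  0.02005425]
bar 2135 [318.  225.3] [ 0.4723 -0.2884] [[0.441, -0.276], [0.505, -0.283], [0.503, -0.3], [0.44, -0.295]]
bar 532 [  5.67 273.12] [ 0.4549 -0.0665] [[0.475, -0.071], [0.474, -0.08], [0.436, -0.065], [0.437, -0.055]]
green 9344 [285.48 193.26] [ 0.4796 -0.261 ] [[0.515, -0.199], [0.506, -0.347], [0.438, -0.348], [0.446, -0.187]]
ball 975 [354.61 192.01] [ 0.4707 -0.3216] [[0.49, -0.303], [0.487, -0.342], [0.442, -0.34], [0.445, -0.3]]
```

View pics/w1.png

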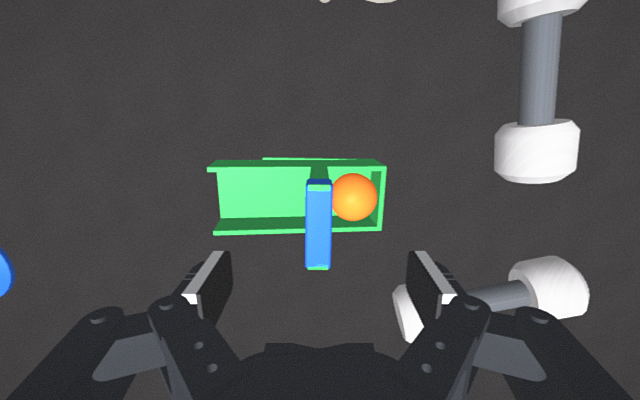

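The bar is centred between the fingers at (318,225), with the ball behind it at (354,192). Descending, gripping and lifting a little.

Emit:
jog_arm(
  steps=[
    {"jaw": 1,"tz": 30},
    {"jaw": 1,"tz": 60},
    {"jaw": 1,"tz": 73},
    {"jaw": 1,"tz": 73},
    {"jaw": 0,"tz": 73},
    {"jaw": 0,"tz": 73},
    {"jaw": 0,"tz": 73},
    {"jaw": 0,"tz": 73},
    {"jaw": 0,"tz": 73},
    {"jaw": 0,"tz": 73},
  ],
)

```text
$.steps[0]: bad value
```

Emit:
jog_arm(
  steps=[
    {"jaw": 0,"tz": -10},
    {"jaw": 0,"tz": -25},
    {"jaw": 0,"tz": -40},
    {"jaw": 0,"tz": -55},
    {"jaw": 0,"tz": -70},
    {"jaw": 0,"tz": -70},
    {"jaw": 0,"tz": -70},
  ],
)

```text
$.steps[0]: bad value
```

```bash
python3 - <<'E'
from m import *
from h import tool
im,K,V=grab("wrist","w2.png")
s,R,p=tool();print(s["t"],p,s["force"],s["grip_width"])
E
```

```text
1.575 [ 0.47315676 -0.2878468   0.32520141] [-0.21262098  0.36675151 -0.02961426] 0.08544888030211169
```

View pics/w2.png

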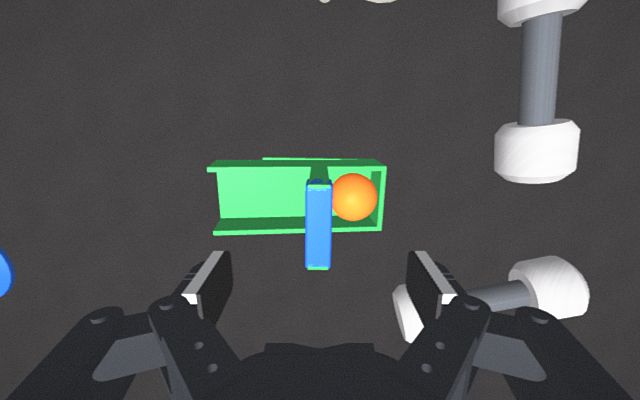

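All the fields have to be given, so nothing moved and the picture is unchanged (5 viewed so far). Sending the moves again in full.

Emit:
jog_arm(
  steps=[
    {"jaw": 1,"tx": 0,"ty": 0,"tz": 30,"spin": 0},
    {"jaw": 1,"tx": 0,"ty": 0,"tz": 60,"spin": 0},
    {"jaw": 1,"tx": 0,"ty": 0,"tz": 73,"spin": 0},
    {"jaw": 1,"tx": 0,"ty": 0,"tz": 73,"spin": 0},
    {"jaw": 0,"tx": 0,"ty": 0,"tz": 73,"spin": 0},
    {"jaw": 0,"tx": 0,"ty": 0,"tz": 73,"spin": 0},
    {"jaw": 0,"tx": 0,"ty": 0,"tz": 73,"spin": 0},
    {"jaw": 0,"tx": 0,"ty": 0,"tz": 73,"spin": 0},
    {"jaw": 0,"tx": 0,"ty": 0,"tz": 73,"spin": 0},
    {"jaw": 0,"tx": 0,"ty": 0,"tz": 73,"spin": 0},
  ],
)

```text
t: 2.82
position: [0.4737, -0.2872, 0.2521]
orientation: [-0.676, 0.737, -0.0, 0.0]
force: [0.3, -1.9, 3.2]
grip_width: 0.0168
```

Emit:
jog_arm(
  steps=[
    {"jaw": 0,"tx": 0,"ty": 0,"tz": -10,"spin": 0},
    {"jaw": 0,"tx": 0,"ty": 0,"tz": -25,"spin": 0},
    {"jaw": 0,"tx": 0,"ty": 0,"tz": -40,"spin": 0},
    {"jaw": 0,"tx": 0,"ty": 0,"tz": -55,"spin": 0},
    {"jaw": 0,"tx": 0,"ty": 0,"tz": -65,"spin": 0},
    {"jaw": 0,"tx": 0,"ty": 0,"tz": -65,"spin": 0},
    {"jaw": 0,"tx": 0,"ty": 0,"tz": -65,"spin": 0},
  ],
)

```text
t: 3.7
position: [0.4735, -0.287, 0.3161]
orientation: [-0.676, 0.737, 0.0, -0.0]
force: [0.5, -0.7, -3.2]
grip_width: 0.017
```

```bash
python3 - <<'E'
from m import *
from h import tool
im,K,V=grab("wrist","w3.png")
s,R,p=tool();print(s["t"],p,s["force"],s["grip_width"])
E
```

```text
3.75 [ 0.47353449 -0.28699917  0.31603098] [ 0.19747063  0.21613994 -3.31203865] 0.01708063543746037
```

View pics/w3.png

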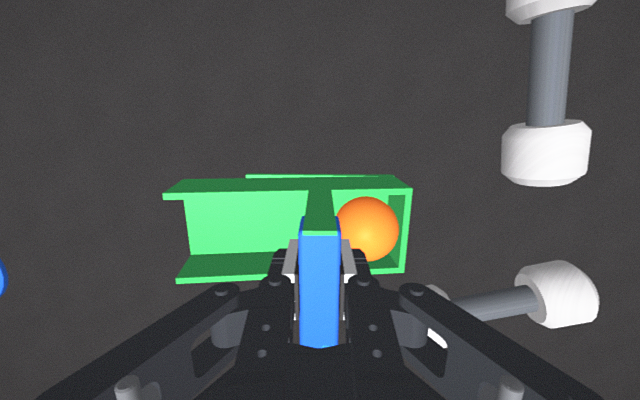

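The scoop is held and the ball is still at its back, at (366,228). This interface has no tilt axis, so I'll regrip the scoop across its posts, which makes a friction hinge about scoop y. I can then tilt it slightly nose-down by pressing its rear on the pad's 6 mm edge, and a gentle stop will roll the ball out. First I put it down and regrip.

Emit:
jog_arm(
  steps=[
    {"jaw": 0,"tx": 0,"ty": 0,"tz": 25,"spin": 0},
    {"jaw": 0,"tx": 0,"ty": 0,"tz": 50,"spin": 0},
    {"jaw": 0,"tx": 0,"ty": 0,"tz": 60,"spin": 0},
    {"jaw": 0,"tx": 0,"ty": 0,"tz": 65,"spin": 0},
    {"jaw": 0,"tx": 0,"ty": 0,"tz": 65,"spin": 0},
    {"jaw": 1,"tx": 0,"ty": 0,"tz": 65,"spin": 0},
    {"jaw": 1,"tx": 0,"ty": 0,"tz": 65,"spin": 0},
    {"jaw": 1,"tx": 0,"ty": 0,"tz": 65,"spin": 0},
    {"jaw": 1,"tx": 0,"ty": 0,"tz": 65,"spin": 0},
    {"jaw": 1,"tx": 0,"ty": 0,"tz": 55,"spin": 0},
    {"jaw": 1,"tx": 0,"ty": 0,"tz": 30,"spin": 0},
  ],
)

```text
t: 5.12
position: [0.4735, -0.287, 0.2867]
orientation: [-0.676, 0.737, 0.001, -0.0]
force: [-0.9, 0.1, 0.4]
grip_width: 0.0855
```

Emit:
jog_arm(
  steps=[
    {"jaw": 1,"tx": 0,"ty": 0,"tz": 0,"spin": -0.18},
    {"jaw": 1,"tx": 0,"ty": 0,"tz": 0,"spin": -0.36},
    {"jaw": 1,"tx": 0,"ty": 0,"tz": 0,"spin": -0.54},
    {"jaw": 1,"tx": 0,"ty": 0,"tz": 0,"spin": -0.72},
    {"jaw": 1,"tx": 0,"ty": 0,"tz": 0,"spin": -0.9},
    {"jaw": 1,"tx": 0,"ty": 0,"tz": 0,"spin": -1.08},
    {"jaw": 1,"tx": 0,"ty": 0,"tz": 0,"spin": -1.26},
    {"jaw": 1,"tx": 0,"ty": 0,"tz": 0,"spin": -1.44},
    {"jaw": 1,"tx": 0,"ty": 0,"tz": 0,"spin": -1.57},
    {"jaw": 1,"tx": 0,"ty": 0,"tz": 0,"spin": -1.57},
    {"jaw": 1,"tx": 0,"ty": 0,"tz": 0,"spin": -1.57},
  ],
)

```text
t: 6.5
position: [0.4737, -0.2871, 0.2871]
orientation: [0.999, -0.044, 0.0, 0.0]
force: [-0.5, -0.0, 0.4]
grip_width: 0.0852
```

```bash
python3 - <<'E'
from m import *
from h import tool
im,K,V=grab("wrist","w4.png")
s,R,p=tool();print(s["t"],p,s["grip_width"],np.round(R[:,0],3),np.round(s["q"],2))
for nm,r,z in(("bar",BL,.11),("ball",OR,.033),("green",GR,.05)):
  for a,c,q in blobs(im,*r,(0,0,640,400),200)[:1]:
    re=cv2.minAreaRect(q);W=np.array([onz(K,V,u,v,z)[:2] for u,v in cv2.boxPoints(re)])
    print(nm,a,c,np.round(onz(K,V,*c,z)[:2],4),np.round(W,3).tolist())
E
```

```text
6.55 [ 0.47362805 -0.2870561   0.28692417] 0.08560347061237598 [ 0.996 -0.088  0.   ] [-0.59 -0.09  1.84  0.    1.39 -0.5 ]
bar 4291 [313.78 244.76] [ 0.4711 -0.2841] [[0.439, -0.294], [0.443, -0.269], [0.502, -0.275], [0.501, -0.3]]
green 12894 [315.18 149.2 ] [ 0.4751 -0.241 ] [[0.432, -0.293], [0.447, -0.193], [0.511, -0.199], [0.506, -0.3]]
```

View pics/w4.png

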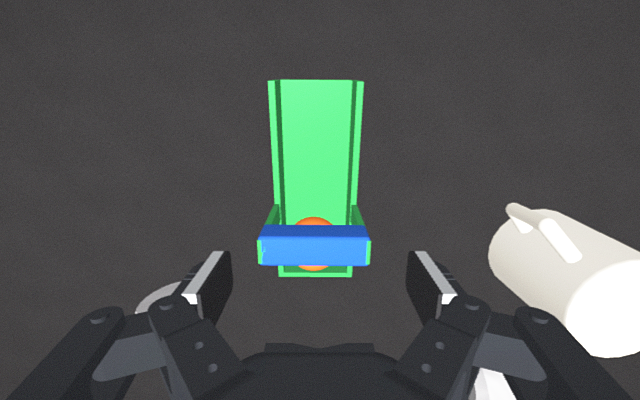

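The bar is centred between the jaws at (314,245) and the mug is clear to the right. Descending and gripping across the posts.

Emit:
jog_arm(
  steps=[
    {"jaw": 1,"tx": 0,"ty": 0,"tz": 18,"spin": 0},
    {"jaw": 1,"tx": 0,"ty": 0,"tz": 33,"spin": 0},
    {"jaw": 1,"tx": 0,"ty": 0,"tz": 33,"spin": 0},
    {"jaw": 0,"tx": 0,"ty": 0,"tz": 33,"spin": 0},
    {"jaw": 0,"tx": 0,"ty": 0,"tz": 33,"spin": 0},
    {"jaw": 0,"tx": 0,"ty": 0,"tz": 33,"spin": 0},
    {"jaw": 0,"tx": 0,"ty": 0,"tz": 33,"spin": 0},
    {"jaw": 0,"tx": 0,"ty": 0,"tz": 22,"spin": 0},
    {"jaw": 0,"tx": 0,"ty": 0,"tz": 10,"spin": 0},
    {"jaw": 0,"tx": 0,"ty": 0,"tz": -10,"spin": 0},
    {"jaw": 0,"tx": 0,"ty": 0,"tz": -30,"spin": 0},
    {"jaw": 0,"tx": 0,"ty": 0,"tz": -30,"spin": 0},
  ],
)

```text
t: 8.05
position: [0.4738, -0.2872, 0.3192]
orientation: [0.999, -0.043, 0.001, 0.001]
force: [0.8, -0.7, -3.7]
grip_width: 0.06
```

```bash
python3 - <<'E'
from m import *
from h import tool
a,K,V=grab("wrist");b,K2,V2=grab("scene")
s,R,p=tool();print(s["t"],p,s["grip_width"],np.round(R[:,0],3),s["force"])
u,v=proj(K2,V2,p-[0,0,.2]).astype(int);print(u,v)
b=cv2.resize(b[max(0,v-60):v+60,max(0,u-80):u+80],(533,400),interpolation=3)
cv2.imwrite("pics/c5.png",np.hstack([a[:,190:450],b]))
E
```

```text
8.15 [ 0.47357879 -0.28701111  0.31668052] 0.06007836165009871 [ 0.996 -0.086  0.   ] [ 0.44005161  0.38397959 -2.38719104]
242 243
```

View pics/c5.png

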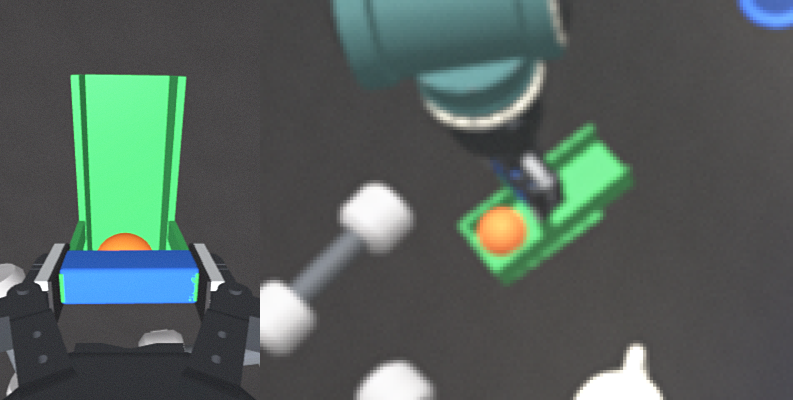

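It's gripped across the posts (width 60 mm), the ball is at the back, and the scoop hangs level. Moving to the pad edge with the nose turned away from the dish, slowly.

Emit:
jog_arm(
  steps=[
    {"jaw": 0,"tx": 5,"ty": -10,"tz": -10,"spin": 0.03},
    {"jaw": 0,"tx": 15,"ty": -30,"tz": -20,"spin": 0.1},
    {"jaw": 0,"tx": 29,"ty": -57,"tz": -30,"spin": 0.22},
    {"jaw": 0,"tx": 43,"ty": -86,"tz": -30,"spin": 0.36},
    {"jaw": 0,"tx": 58,"ty": -115,"tz": -30,"spin": 0.5},
    {"jaw": 0,"tx": 73,"ty": -145,"tz": -30,"spin": 0.65},
    {"jaw": 0,"tx": 88,"ty": -175,"tz": -30,"spin": 0.8},
    {"jaw": 0,"tx": 103,"ty": -205,"tz": -30,"spin": 0.95},
    {"jaw": 0,"tx": 118,"ty": -235,"tz": -30,"spin": 1.1},
    {"jaw": 0,"tx": 132,"ty": -263,"tz": -30,"spin": 1.25},
    {"jaw": 0,"tx": 144,"ty": -288,"tz": -30,"spin": 1.4},
    {"jaw": 0,"tx": 153,"ty": -306,"tz": -30,"spin": 1.55},
  ],
)

```text
t: 9.65
position: [0.6528, 0.0058, 0.3453]
orientation: [-0.682, 0.731, 0.001, -0.001]
force: [-0.1, -0.6, -2.6]
grip_width: 0.0598
```

```bash
cat > ax.py <<'E'
import sys
from h import *
s,R,p=tool();t=np.array([float(a) for a in sys.argv[1:3]])
d=np.append(t-p[:2],0);ang=np.degrees(np.arctan2(R[1,0],R[0,0]))
print("t",s["t"],"p",np.round(p,4),"toolx",round(ang,2),"nose",round(ang+90,2),"q",np.round(s["q"],2),"F",np.round(s["force"],1),"w",round(s["grip_width"],4),"\nto target tool mm",np.round(1000*R.T@d,1),"xaxis tilt",np.round(R[2],3))
E
python3 ax.py .664 .0235
```

```text
t 9.65 p [0.6528 0.0058 0.3453] toolx -93.98 nose -3.98 q [-0.03  0.09  1.57  0.    1.49  1.61] F [-0.1 -0.6 -2.6] w 0.0598 
to target tool mm [-18.5 -10.   -0. ] xaxis tilt [-0.     0.002 -1.   ]
```

Emit:
jog_arm(
  steps=[
    {"jaw": 0,"tx": -8,"ty": -4,"tz": 0,"spin": 0.15},
    {"jaw": 0,"tx": -14,"ty": -8,"tz": 0,"spin": 0.3},
    {"jaw": 0,"tx": -18,"ty": -10,"tz": 0,"spin": 0.45},
    {"jaw": 0,"tx": -18,"ty": -10,"tz": 0,"spin": 0.6},
    {"jaw": 0,"tx": -18,"ty": -10,"tz": 0,"spin": 0.75},
    {"jaw": 0,"tx": -18,"ty": -10,"tz": 0,"spin": 0.87},
    {"jaw": 0,"tx": -18,"ty": -10,"tz": 20,"spin": 0.87},
    {"jaw": 0,"tx": -18,"ty": -10,"tz": 40,"spin": 0.87},
    {"jaw": 0,"tx": -18,"ty": -10,"tz": 60,"spin": 0.87},
    {"jaw": 0,"tx": -18,"ty": -10,"tz": 70,"spin": 0.87},
    {"jaw": 0,"tx": -18,"ty": -10,"tz": 70,"spin": 0.87},
  ],
)

```text
t: 11.02
position: [0.6634, 0.022, 0.2757]
orientation: [-0.313, 0.95, 0.0, -0.001]
force: [0.0, 0.0, -2.8]
grip_width: 0.0598
```

```bash
python3 ax.py .664 .0235; python3 - <<'E'
from m import *
a,K,V=grab("wrist");b,K2,V2=grab("top")
for r in (BL,GR):
  for ar,c,q in blobs(a,*r,(0,0,640,400),300)[:1]: print(ar,c,q.min(0),q.max(0), [ (int(q[q[:,1]==y,0].min()),int(q[q[:,1]==y,0].max())) for y in (q[:,1].min()+4,)])
b=cv2.resize(b[130:250,230:350],(400,400),interpolation=3)
cv2.imwrite("pics/c6.png",np.hstack([a[:,150:550],b]))
E
```

```text
t 11.025 p [0.6634 0.022  0.2757] toolx -143.56 nose -53.56 q [-0.01  0.15  1.61  0.    1.38  2.5 ] F [ 0.   0.  -2.8] w 0.0598 
to target tool mm [-1.4  0.9 -0. ] xaxis tilt [ 0.001  0.001 -1.   ]
21900 [106.22  70.43] [0. 0.] [219. 148.] [(44, 217)]
18087 [317.36 157.24] [259.  74.] [378. 250.] [(260, 376)]
```

View pics/c6.png

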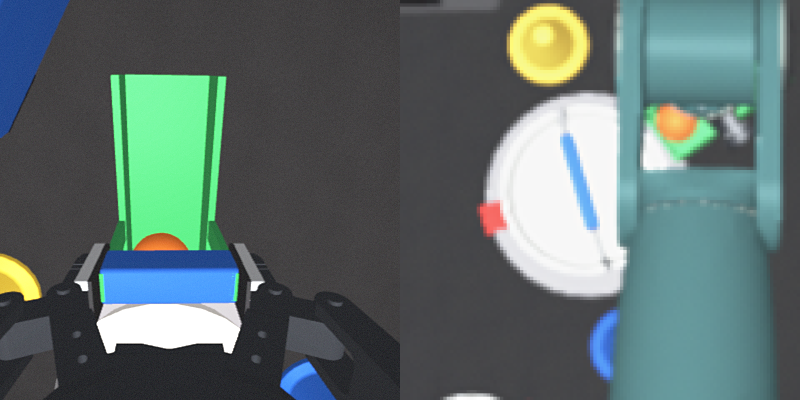

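The scoop hangs level, its rear over the pad edge and clear of the dish rim (10 viewed counting pairs as one, 9 files). Lowering the rear onto the pad edge gently while watching the force.

Emit:
jog_arm(
  steps=[
    {"jaw": 0,"tx": 0,"ty": 0,"tz": 8,"spin": 0},
    {"jaw": 0,"tx": 0,"ty": 0,"tz": 14,"spin": 0},
    {"jaw": 0,"tx": 0,"ty": 0,"tz": 16,"spin": 0},
    {"jaw": 0,"tx": 0,"ty": 0,"tz": 18,"spin": 0},
    {"jaw": 0,"tx": 0,"ty": 0,"tz": 18,"spin": 0},
  ],
)

```text
t: 11.75
position: [0.6637, 0.0216, 0.26]
orientation: [-0.313, 0.95, -0.001, 0.0]
force: [-1.7, -3.4, 7.1]
grip_width: 0.0603
```

```bash
cat > lip.py <<'E'
from m import *
a,K,V=grab("wrist");s,R,p=tool()
ar,c,q=blobs(a,*GR,(150,0,500,400),300)[0]
y0=q[:,1].min();y=y0+4;xs=q[q[:,1]==y,0];print("lip row",y0,"w",xs.min(),xs.max(),"F",np.round(s["force"],1),"M",np.round(s["moment"],2),"z",p[2])
o=[t for t in blobs(a,*OR,(220,100,420,300),20)[:1]]
if o: print("ball px",o[0][0],o[0][1])
else: print("no ball seen")
c0=-V[:3,:3].T@V[:3,3]
def pred(th,z):  # lip wall-top/floor corner rows for tilt th about bar, bar centre at tool axis
    n=R[:,1]*-1; b=p+R[:,2]*.1537
    d=n*.095*np.cos(th)+np.array([0,0,1.])*(-.095*np.sin(th)); h=(z-.1)
    d=d+np.array([0,0,1.])*h*np.cos(th)+n*h*np.sin(th)
    return b+d
for z in (.024,.058):
    print(z,[tuple(np.round(proj(K,V,pred(th,z)),1)) for th in (0,.05,.1,.2)])
E
python3 lip.py
```

```text
lip row 75.0 w 261.0 375.0 F [-2.9 -4.2  7.5] M [-0.77  1.06  0.25] z 0.2599096479783458
ball px 588 [310.74 243.01]
0.024 [(np.float64(317.8), np.float64(74.1)), (np.float64(317.8), np.float64(81.5)), (np.float64(317.8), np.float64(88.8)), (np.float64(317.8), np.float64(103.2))]
0.058 [(np.float64(317.5), np.float64(67.1)), (np.float64(317.6), np.float64(72.8)), (np.float64(317.6), np.float64(78.6)), (np.float64(317.7), np.float64(90.3))]
```

Emit:
jog_arm(
  steps=[
    {"jaw": 0,"tx": 0,"ty": 0,"tz": 1.5,"spin": 0},
    {"jaw": 0,"tx": 0,"ty": 0,"tz": 3,"spin": 0},
    {"jaw": 0,"tx": 0,"ty": 0,"tz": 3,"spin": 0},
  ],
)

```text
t: 12.18
position: [0.6642, 0.0213, 0.259]
orientation: [-0.312, 0.95, -0.001, 0.002]
force: [0.2, -6.5, 19.0]
grip_width: 0.0602
```

```bash
python3 lip.py
```

```text
lip row 77.0 w 261.0 375.0 F [-0.8 -6.4 19.5] M [-1.16  1.12  0.35] z 0.25904229871768325
ball px 543 [311.5  244.02]
0.024 [(np.float64(318.0), np.float64(74.4)), (np.float64(318.0), np.float64(81.8)), (np.float64(318.1), np.float64(89.1)), (np.float64(318.1), np.float64(103.5))]
0.058 [(np.float64(317.7), np.float64(67.3)), (np.float64(317.7), np.float64(73.0)), (np.float64(317.8), np.float64(78.8)), (np.float64(317.9), np.float64(90.5))]
```

Emit:
jog_arm(
  steps=[
    {"jaw": 0,"tx": 0,"ty": 0,"tz": 1.5,"spin": 0},
    {"jaw": 0,"tx": 0,"ty": 0,"tz": 3,"spin": 0},
    {"jaw": 0,"tx": 0,"ty": 0,"tz": 4,"spin": 0},
    {"jaw": 0,"tx": 0,"ty": 0,"tz": 4,"spin": 0},
  ],
)

```text
t: 12.72
position: [0.6651, 0.021, 0.2577]
orientation: [-0.312, 0.95, -0.003, 0.004]
force: [4.6, -10.0, 33.2]
grip_width: 0.06
```

```bash
python3 lip.py
```

```text
lip row 80.0 w 262.0 374.0 F [  4.8 -10.8  33.2] M [-1.56  0.36  0.14] z 0.2576585627671264
ball px 450 [313.05 245.08]
0.024 [(np.float64(318.5), np.float64(74.9)), (np.float64(318.6), np.float64(82.3)), (np.float64(318.6), np.float64(89.6)), (np.float64(318.7), np.float64(104.0))]
0.058 [(np.float64(318.1), np.float64(67.6)), (np.float64(318.1), np.float64(73.3)), (np.float64(318.2), np.float64(79.1)), (np.float64(318.3), np.float64(90.9))]
```

Emit:
jog_arm(
  steps=[
    {"jaw": 0,"tx": 0,"ty": 0,"tz": 2,"spin": 0},
    {"jaw": 0,"tx": 0,"ty": 0,"tz": 4,"spin": 0},
    {"jaw": 0,"tx": 0,"ty": 0,"tz": 5,"spin": 0},
    {"jaw": 0,"tx": 0,"ty": 0,"tz": 5,"spin": 0},
  ],
)

```text
t: 13.28
position: [0.6661, 0.0203, 0.2558]
orientation: [-0.312, 0.95, -0.004, 0.007]
force: [7.4, -17.9, 51.7]
grip_width: 0.0603
```

```bash
python3 lip.py
```

```text
lip row 82.0 w 263.0 374.0 F [  7.9 -17.5  52. ] M [-2.72 -0.09 -0.03] z 0.25582475210510053
ball px 320 [314.28 246.32]
0.024 [(np.float64(319.0), np.float64(75.5)), (np.float64(319.1), np.float64(82.9)), (np.float64(319.1), np.float64(90.2)), (np.float64(319.2), np.float64(104.7))]
0.058 [(np.float64(318.4), np.float64(68.0)), (np.float64(318.5), np.float64(73.8)), (np.float64(318.6), np.float64(79.6)), (np.float64(318.7), np.float64(91.4))]
```

Tilt is about 0.045 to 0.05 rad and the front edge is probably touching now. Lifting to check that the tilt stays.

Emit:
jog_arm(
  steps=[
    {"jaw": 0,"tx": 0,"ty": 0,"tz": -5,"spin": 0},
    {"jaw": 0,"tx": 0,"ty": 0,"tz": -12,"spin": 0},
    {"jaw": 0,"tx": 0,"ty": 0,"tz": -25,"spin": 0},
    {"jaw": 0,"tx": 0,"ty": 0,"tz": -40,"spin": 0},
    {"jaw": 0,"tx": 0,"ty": 0,"tz": -40,"spin": 0},
    {"jaw": 0,"tx": 0,"ty": 0,"tz": -40,"spin": 0},
  ],
)

```text
t: 14.08
position: [0.6634, 0.022, 0.2864]
orientation: [-0.313, 0.95, 0.0, -0.0]
force: [0.6, 1.0, -2.1]
grip_width: 0.0602
```

```bash
python3 lip.py
```

```text
lip row 80.0 w 263.0 375.0 F [ 1.   0.2 -3.4] M [-0.01  0.05  0.03] z 0.286106425060377
ball px 388 [313.88 245.7 ]
0.024 [(np.float64(317.8), np.float64(73.9)), (np.float64(317.9), np.float64(81.2)), (np.float64(317.9), np.float64(88.5)), (np.float64(317.9), np.float64(102.9))]
0.058 [(np.float64(317.7), np.float64(67.0)), (np.float64(317.7), np.float64(72.6)), (np.float64(317.7), np.float64(78.4)), (np.float64(317.8), np.float64(90.1))]
```

The tilt held at about 0.042 rad nose-down, still below the 0.105 floor slope, so the ball is safe. Moving to the run-up pose on the dish's −x side.

Emit:
jog_arm(
  steps=[
    {"jaw": 0,"tx": 5,"ty": -6,"tz": -12,"spin": 0},
    {"jaw": 0,"tx": 16,"ty": -19,"tz": -25,"spin": -0.05},
    {"jaw": 0,"tx": 31,"ty": -37,"tz": -32,"spin": -0.15},
    {"jaw": 0,"tx": 47,"ty": -56,"tz": -32,"spin": -0.3},
    {"jaw": 0,"tx": 63,"ty": -75,"tz": -32,"spin": -0.46},
    {"jaw": 0,"tx": 78,"ty": -93,"tz": -32,"spin": -0.63},
    {"jaw": 0,"tx": 90,"ty": -107,"tz": -32,"spin": -0.8},
    {"jaw": 0,"tx": 97,"ty": -115,"tz": -32,"spin": -0.97},
    {"jaw": 0,"tx": 97,"ty": -115,"tz": -32,"spin": -1.14},
    {"jaw": 0,"tx": 97,"ty": -115,"tz": -32,"spin": -1.31},
    {"jaw": 0,"tx": 97,"ty": -115,"tz": -32,"spin": -1.48},
    {"jaw": 0,"tx": 97,"ty": -115,"tz": -32,"spin": -1.65},
  ],
)

```text
t: 15.62
position: [0.6536, -0.1287, 0.3193]
orientation: [0.911, -0.413, 0.0, 0.0]
force: [0.2, -1.2, -3.6]
grip_width: 0.0602
```

Emit:
jog_arm(
  steps=[
    {"jaw": 0,"tx": 0,"ty": 0,"tz": 0,"spin": -0.17},
    {"jaw": 0,"tx": 0,"ty": 0,"tz": 0,"spin": -0.34},
    {"jaw": 0,"tx": 0,"ty": 0,"tz": 0,"spin": -0.51},
    {"jaw": 0,"tx": 0,"ty": 0,"tz": 0,"spin": -0.68},
    {"jaw": 0,"tx": 0,"ty": 0,"tz": 0,"spin": -0.83},
    {"jaw": 0,"tx": 0,"ty": 0,"tz": 0,"spin": -0.96},
    {"jaw": 0,"tx": 0,"ty": 0,"tz": 0,"spin": -1.06},
    {"jaw": 0,"tx": 0,"ty": 0,"tz": 0,"spin": -1.12},
    {"jaw": 0,"tx": 0,"ty": 0,"tz": 0,"spin": -1.134},
    {"jaw": 0,"tx": 0,"ty": 0,"tz": 0,"spin": -1.134},
    {"jaw": 0,"tx": 0,"ty": 0,"tz": 0,"spin": -1.134},
  ],
)

```text
t: 17.0
position: [0.6537, -0.1282, 0.3188]
orientation: [0.99, 0.138, 0.0, 0.0]
force: [-0.3, 0.6, -3.8]
grip_width: 0.06
```

```bash
python3 ax.py .608 .031; python3 lip.py; python3 - <<'E'
from m import *
b,K,V=grab("top")
for n,r,box,z in(("bar",BL,(268,165,310,212),.138),("tab",RE,(245,180,265,205),.053)):
  for a,c,q in blobs(b,*r,box)[:1]: print(n,a,c,onz(K,V,*c,z))
E
```

```text
t 17.0 p [ 0.6537 -0.1282  0.3188] toolx 15.88 nose 105.88 q [-0.23  0.13  1.56 -0.    1.45 -0.51] F [-0.3  0.6 -3.8] w 0.06 
to target tool mm [  -0.4 -165.6   -0. ] xaxis tilt [ 0.  0. -1.]
lip row 80.0 w 263.0 374.0 F [-0.2 -0.1 -2.7] M [ 0.02 -0.05  0.02] z 0.3187815169984837
ball px 387 [322.33 245.67]
0.024 [(np.float64(319.8), np.float64(71.4)), (np.float64(319.8), np.float64(78.9)), (np.float64(319.8), np.float64(86.3)), (np.float64(319.7), np.float64(100.9))]
0.058 [(np.float64(319.9), np.float64(63.8)), (np.float64(319.9), np.float64(69.7)), (np.float64(319.9), np.float64(75.5)), (np.float64(319.8), np.float64(87.5))]
bar 79 [283.43 184.2 ] [0.57502014 0.14668933 0.138     ]
tab 30 [256.8  194.67] [0.54604709 0.24631753 0.053     ]
```

Emit:
jog_arm(
  steps=[
    {"jaw": 0,"tx": 0,"ty": -38,"tz": 0,"spin": 0},
    {"jaw": 0,"tx": 0,"ty": -100,"tz": 0,"spin": 0},
    {"jaw": 0,"tx": 0,"ty": -162,"tz": 0,"spin": 0},
  ],
)

```text
t: 17.48
position: [0.6086, 0.029, 0.3187]
orientation: [0.99, 0.138, 0.0, -0.0]
force: [0.5, -0.4, -2.7]
grip_width: 0.0596
```

Emit:
jog_arm(
  steps=[
    {"jaw": 0,"tx": 0,"ty": 12,"tz": 0,"spin": 0},
  ],
)

```text
t: 17.6
position: [0.6116, 0.0199, 0.3191]
orientation: [0.99, 0.141, 0.0, -0.0]
force: [0.2, -0.7, -2.9]
grip_width: 0.0599
```

Emit:
jog_arm(
  steps=[
    {"jaw": 0,"tx": 0,"ty": 12,"tz": 0,"spin": 0},
    {"jaw": 0,"tx": 0,"ty": 22,"tz": 0,"spin": 0},
    {"jaw": 0,"tx": 0,"ty": 22,"tz": 0,"spin": 0},
    {"jaw": 0,"tx": 0,"ty": 22,"tz": 0,"spin": 0},
    {"jaw": 0,"tx": 0,"ty": 22,"tz": 0,"spin": 0},
  ],
)

```text
t: 18.23
position: [0.6186, -0.0051, 0.3187]
orientation: [0.99, 0.138, -0.0, -0.0]
force: [-1.1, 0.1, -3.3]
grip_width: 0.06
```

```bash
python3 ax.py .608 .031; python3 lip.py; python3 - <<'E'
from m import *
a,K1,V1=grab("wrist");b,K,V=grab("top");c,K2,V2=grab("scene")
for n,im in(("w",a),("t",b),("s",c)):
  for r in blobs(im,*OR,{"w":(0,0,640,400),"t":(255,150,440,250),"s":(200,130,400,290)}[n],6)[:3]: print(n,r[0],r[1])
a=cv2.resize(a,(480,300));c=cv2.resize(c[130:290,220:420],(320,256),interpolation=3)
o=np.zeros((300,800,3),np.uint8);o[:,:480]=a;o[:256,480:]=c;cv2.imwrite("pics/c7.png",o)
E
```

```text
t 18.225 p [ 0.6186 -0.0051  0.3187] toolx 15.92 nose 105.92 q [-0.05  0.03  1.67  0.    1.44 -0.33] F [-1.1  0.1 -3.3] w 0.06 
to target tool mm [ -0.3 -37.6   0. ] xaxis tilt [-0. -0. -1.]
lip row 80.0 w 263.0 374.0 F [ 0.2  1.4 -2.9] M [-0.05  0.   -0.07] z 0.3187291209150197
ball px 4133 [313.96 133.03]
0.024 [(np.float64(319.9), np.float64(71.4)), (np.float64(319.8), np.float64(78.8)), (np.float64(319.8), np.float64(86.2)), (np.float64(319.8), np.float64(100.8))]
0.058 [(np.float64(320.0), np.float64(63.7)), (np.float64(320.0), np.float64(69.6)), (np.float64(319.9), np.float64(75.4)), (np.float64(319.9), np.float64(87.4))]
w 4168 [313.69 138.69]
t 69 [315.32 178.97]
s 8 [343.38 201.62]
```

```bash
python3 - <<'E'
from m import *
a,K,V=grab("wrist");s,R,p=tool();print(s["t"])
cv2.imwrite("pics/w8.png",a)
ar,c,q=blobs(a,*GR,(150,0,500,400),300)[0]
for y in (80,82,84,90,110,140,180,200):
    x=q[q[:,1]==y,0]; u0,u1=x.min(),x.max()+1
    d0=ray(K,V,u0,y)[1];d1=ray(K,V,u1,y)[1]
    k=.06/np.linalg.norm(d1-d0); c0=ray(K,V,u0,y)[0]; P=c0+k*(d0+d1)/2
    rel=P-(p+R[:,2]*.1537); print(y,u0,u1,"scoop x",np.round(-20+1000*rel@-R[:,1],1),"z rel bar",np.round(1000*rel[2],1))
print(blobs(a,*OR,(0,0,640,400),20)[0][:2])
u,v=blobs(a,*OR,(0,0,640,400),20)[0][1]
E
```

```text
18.475
80 263.0 375.0 scoop x 67.9 z rel bar -48.0
82 263.0 375.0 scoop x 66.8 z rel bar -47.7
84 263.0 375.0 scoop x 65.8 z rel bar -47.4
90 264.0 374.0 scoop x 62.9 z rel bar -49.5
110 265.0 373.0 scoop x 52.4 z rel bar -49.5
140 266.0 373.0 scoop x 36.3 z rel bar -46.1
180 268.0 370.0 scoop x 13.0 z rel bar -47.5
200 270.0 369.0 scoop x 0.1 z rel bar -49.2
(3892, array([312.82, 163.37]))
```

View pics/w8.png

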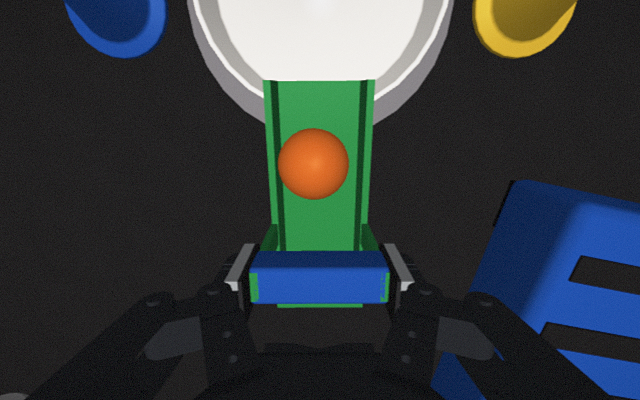

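The ball is on the channel at (313,163) and rolling back, so it stopped short of the lip. The walls measure about z 52, so the nose can pass under the dish bar and I can use a deeper, stronger reversal. Backing up gently and letting the ball settle.

Emit:
jog_arm(
  steps=[
    {"jaw": 0,"tx": 0,"ty": 0,"tz": 0,"spin": 0},
    {"jaw": 0,"tx": 0,"ty": 0,"tz": 0,"spin": 0},
    {"jaw": 0,"tx": 0,"ty": 0,"tz": 1,"spin": 0},
    {"jaw": 0,"tx": 0,"ty": 6,"tz": 2,"spin": 0},
    {"jaw": 0,"tx": 0,"ty": 16,"tz": 2,"spin": 0},
    {"jaw": 0,"tx": 0,"ty": 28,"tz": 2,"spin": 0},
    {"jaw": 0,"tx": 0,"ty": 42,"tz": 2,"spin": 0},
    {"jaw": 0,"tx": 0,"ty": 56,"tz": 2,"spin": 0},
    {"jaw": 0,"tx": 0,"ty": 66,"tz": 2,"spin": 0},
    {"jaw": 0,"tx": 0,"ty": 72,"tz": 2,"spin": 0},
    {"jaw": 0,"tx": 0,"ty": 72,"tz": 2,"spin": 0},
    {"jaw": 0,"tx": 0,"ty": 72,"tz": 2,"spin": 0},
  ],
)

```text
t: 19.98
position: [0.6383, -0.074, 0.3167]
orientation: [0.99, 0.139, -0.0, -0.0]
force: [-0.4, -0.0, -3.5]
grip_width: 0.06
```

```bash
python3 ax.py .608 .031; python3 lip.py
```

```text
t 19.975 p [ 0.6383 -0.074   0.3167] toolx 15.94 nose 105.94 q [-0.16  0.08  1.62  0.    1.44 -0.43] F [-0.4 -0.  -3.5] w 0.06 
to target tool mm [  -0.3 -109.3    0. ] xaxis tilt [-0. -0. -1.]
lip row 78.0 w 262.0 375.0 F [ 0.5  0.1 -2.8] M [-0.02 -0.02  0.01] z 0.3167499376479694
ball px 469 [313.32 244.8 ]
0.024 [(np.float64(319.8), np.float64(71.4)), (np.float64(319.8), np.float64(78.9)), (np.float64(319.8), np.float64(86.3)), (np.float64(319.7), np.float64(100.9))]
0.058 [(np.float64(319.9), np.float64(63.8)), (np.float64(319.9), np.float64(69.6)), (np.float64(319.9), np.float64(75.5)), (np.float64(319.8), np.float64(87.5))]
```

Emit:
jog_arm(
  steps=[
    {"jaw": 0,"tx": 0,"ty": -39,"tz": 0,"spin": 0},
    {"jaw": 0,"tx": 0,"ty": -101.5,"tz": 0,"spin": 0},
    {"jaw": 0,"tx": 0,"ty": -164,"tz": 0,"spin": 0},
    {"jaw": 0,"tx": 0,"ty": -126,"tz": 0,"spin": 0},
    {"jaw": 0,"tx": 0,"ty": -88,"tz": 0,"spin": 0},
    {"jaw": 0,"tx": 0,"ty": -58,"tz": 0,"spin": 0},
    {"jaw": 0,"tx": 0,"ty": -58,"tz": 0,"spin": 0},
  ],
)

```text
t: 20.9
position: [0.6227, -0.0197, 0.3167]
orientation: [0.99, 0.138, 0.0, 0.0]
force: [-0.6, 1.0, -2.4]
grip_width: 0.0596
```

```bash
cat > bl.py <<'E'
from m import *
for k in range(1):
  a,K1,V1=grab("wrist");b,K,V=grab("top");c,K2,V2=grab("scene");s=manip.state();print("t",s["t"])
  for n,im,box in(("w",a,(0,0,640,400)),("t",b,(240,140,440,250)),("s",c,(200,130,420,290))):
    for r in blobs(im,*OR,box,6)[:2]:
      print(n,r[0],r[1],"dish" ,np.round(onz(*{"w":(K1,V1),"t":(K,V),"s":(K2,V2)}[n],*r[1],.045)[:2]-[.575,.1467],3))
E
python3 ax.py .608 .031; python3 bl.py;python3 lip.py
```

```text
t 20.9 p [ 0.6227 -0.0197  0.3167] toolx 15.84 nose 105.84 q [-0.07  0.04  1.66 -0.    1.44 -0.35] F [-0.6  1.  -2.4] w 0.0596 
to target tool mm [ -0.3 -52.8  -0. ] xaxis tilt [-0.  0. -1.]
t 21.05
w 2755 [315.74  23.72] dish [ 0.009 -0.041]
t 41 [291.39 186.56] dish [ 0.002 -0.02 ]
s 43 [358.07 191.84] dish [-0.002  0.002]
lip row 77.0 w 262.0 375.0 F [-0.  -0.5 -1.4] M [ 0.01 -0.    0.02] z 0.3167658728851162
no ball seen
0.024 [(np.float64(319.8), np.float64(71.2)), (np.float64(319.8), np.float64(78.7)), (np.float64(319.8), np.float64(86.1)), (np.float64(319.7), np.float64(100.7))]
0.058 [(np.float64(319.9), np.float64(63.6)), (np.float64(319.9), np.float64(69.4)), (np.float64(319.9), np.float64(75.3)), (np.float64(319.8), np.float64(87.3))]
```

The ball is in the dish and settling near the middle, with 40+ orange pixels there in both the top and scene views. Backing off and setting the scoop down.

Emit:
jog_arm(
  steps=[
    {"jaw": 0,"tx": 0,"ty": 30,"tz": 0,"spin": 0},
    {"jaw": 0,"tx": 0,"ty": 70,"tz": 0,"spin": 0},
    {"jaw": 0,"tx": 0,"ty": 110,"tz": 10,"spin": 0},
    {"jaw": 0,"tx": 0,"ty": 110,"tz": 35,"spin": 0},
    {"jaw": 0,"tx": 0,"ty": 110,"tz": 52,"spin": 0},
    {"jaw": 0,"tx": 0,"ty": 110,"tz": 59,"spin": 0},
    {"jaw": 0,"tx": 0,"ty": 110,"tz": 63,"spin": 0},
    {"jaw": 0,"tx": 0,"ty": 110,"tz": 65,"spin": 0},
    {"jaw": 0,"tx": 0,"ty": 110,"tz": 65,"spin": 0},
  ],
)

```text
t: 22.22
position: [0.6527, -0.1242, 0.2537]
orientation: [0.99, 0.139, 0.001, 0.001]
force: [-4.5, -1.1, 6.4]
grip_width: 0.06
```

Emit:
jog_arm(
  steps=[
    {"jaw": 0,"tx": 0,"ty": 0,"tz": -1.5,"spin": 0},
    {"jaw": 1,"tx": 0,"ty": 0,"tz": -1.5,"spin": 0},
    {"jaw": 1,"tx": 0,"ty": 0,"tz": -1.5,"spin": 0},
    {"jaw": 1,"tx": 0,"ty": 0,"tz": -1.5,"spin": 0},
    {"jaw": 1,"tx": 0,"ty": 0,"tz": -1.5,"spin": 0},
    {"jaw": 1,"tx": 0,"ty": 0,"tz": -25,"spin": 0},
    {"jaw": 1,"tx": 0,"ty": 0,"tz": -60,"spin": 0},
    {"jaw": 1,"tx": 0,"ty": 0,"tz": -95,"spin": 0},
    {"jaw": 1,"tx": 0,"ty": 0,"tz": -95,"spin": 0},
  ],
)

```text
t: 23.35
position: [0.6529, -0.1244, 0.3501]
orientation: [0.99, 0.139, 0.002, 0.001]
force: [0.8, -0.1, -1.0]
grip_width: 0.0856
```

```bash
python3 bl.py; python3 ax.py .575 .1467; python3 - <<'E'
from m import *
a,K,V=grab("wrist");b,K2,V2=grab("scene");t,K3,V3=grab("top")
for n,r,box,z in(("bar",BL,(268,165,310,212),.138),("tab",RE,(245,180,265,205),.053)):
  for ar,c,q in blobs(t,*r,box)[:1]: print(n,ar,c,onz(K3,V3,*c,z))
b=cv2.resize(b[140:300,200:400],(375,300),interpolation=3);a=cv2.resize(a,(425,266))
o=np.zeros((300,800,3),np.uint8);o[:266,:425]=a;o[:,425:]=b;cv2.imwrite("pics/c9.png",o)
E
```

```text
t 23.5
t 23 [289.52 186.43] dish [ 0.002 -0.014]
s 39 [357.28 195.21] dish [ 0.006 -0.011]
t 23.5 p [ 0.6525 -0.1243  0.3456] toolx 15.92 nose 105.92 q [-0.23  0.11  1.54 -0.    1.49 -0.5 ] F [ 0.1 -0.2 -0.8] w 0.0853 
to target tool mm [-2.000e-01 -2.819e+02  2.000e-01] xaxis tilt [-0.001 -0.001 -1.   ]
bar 85 [283.53 184.29] [0.57472191 0.14634976 0.138     ]
tab 30 [256.77 194.53] [0.5465377  0.24643357 0.053     ]
```

View pics/c9.png

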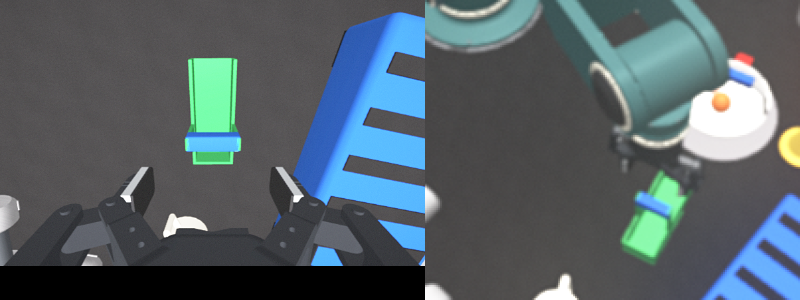

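The scoop stands released at (213,110) in the left half of the picture, and the ball lies in the dish at (720,101). Moving above the dish bar.

Emit:
jog_arm(
  steps=[
    {"jaw": 1,"tx": 0,"ty": -40,"tz": -5,"spin": -0.18},
    {"jaw": 1,"tx": 0,"ty": -85,"tz": -5,"spin": -0.36},
    {"jaw": 1,"tx": 0,"ty": -135,"tz": -5,"spin": -0.54},
    {"jaw": 1,"tx": 0,"ty": -185,"tz": -5,"spin": -0.72},
    {"jaw": 1,"tx": 0,"ty": -230,"tz": -5,"spin": -0.9},
    {"jaw": 1,"tx": 0,"ty": -265,"tz": -5,"spin": -1.08},
    {"jaw": 1,"tx": 0,"ty": -282,"tz": -5,"spin": -1.26},
    {"jaw": 1,"tx": 0,"ty": -282,"tz": -5,"spin": -1.44},
    {"jaw": 1,"tx": 0,"ty": -282,"tz": -5,"spin": -1.571},
    {"jaw": 1,"tx": 0,"ty": -282,"tz": -5,"spin": -1.571},
    {"jaw": 1,"tx": 0,"ty": -282,"tz": -5,"spin": -1.571},
  ],
)

```text
t: 25.02
position: [0.5752, 0.1468, 0.3514]
orientation: [0.603, 0.797, -0.0, -0.0]
force: [0.5, -0.0, 0.4]
grip_width: 0.0852
```

```bash
python3 ax.py .575 .1467; cat > ws.py <<'E'
from m import *
a,K,V=grab("wrist");s,R,p=tool();z0=float(__import__("sys").argv[1])
def T(P): return np.round(1000*(R.T@(P-p))[:2],1)
for n,r,z,m in(("bar",BL,.138,300),("ball",OR,.039,50),("tab",RE,.053,30),("yel",YE,.03,100)):
  for ar,c,q in blobs(a,*r,(0,0,640,400),m)[:2]:
    re=cv2.minAreaRect(q);bp=cv2.boxPoints(re);W=np.array([onz(K,V,u,v,z+z0) for u,v in bp])
    e=max([W[1]-W[0],W[2]-W[1]],key=np.linalg.norm)
    (ex,ey),er=cv2.minEnclosingCircle(q)
    P=onz(K,V,*c,z+z0);print(n,ar,c,"world",np.round(P[:2],4),"tool mm",T(P),"long axis deg",round(np.degrees(np.arctan2(e[1],e[0])),1),"len",np.round(1000*np.linalg.norm(e)),"circ",np.round([ex,ey,er],1))
cv2.imwrite("pics/wl.png",a)
E
python3 ws.py 0
```

```text
t 25.025 p [0.5752 0.1468 0.3514] toolx 105.76 nose 195.76 q [ 0.21 -0.04  1.69  0.    1.49 -1.64] F [ 0.5 -0.   0.4] w 0.0852 
to target tool mm [-0.1 -0.3  0. ] xaxis tilt [ 0. -0. -1.]
bar 4931 [ 32.24 331.31] world [ 0.7142 -0.0357] tool mm [-213.4   84.1] long axis deg 171.3 len 95.0 circ [ 41.8 337.2  61.5]
bar 3654 [318.03 218.81] world [0.5704 0.1441] tool mm [-1.3 -5.3] long axis deg 17.4 len 100.0 circ [317.  219.9  71.7]
ball 244 [298.89 187.1 ] world [0.5801 0.1272] tool mm [-20.2  -0.5] long axis deg 15.0 len 34.0 circ [302. 187.  17.]
ball 91 [333.52 186.19] world [0.57   0.1595] tool mm [13.7 -1.5] long axis deg 16.8 len 25.0 circ [332.  186.5  12.5]
tab 801 [426.21 189.46] world [0.5461 0.2418] tool mm [99.3 -2.1] long axis deg -162.7 len 32.0 circ [425.5 189.5  20.6]
yel 2967 [319.29 315.06] world [0.7245 0.189 ] tool mm [  0.  155.2] long axis deg 57.5 len 78.0 circ [319.4 313.7  34.5]
```

The bar is centred, its axis matches to about 1.6°, and the ball sits under it about 4 mm off. Descending, gripping, then lifting straight up slowly.

Emit:
jog_arm(
  steps=[
    {"jaw": 1,"tx": -1,"ty": -2,"tz": 30,"spin": 0},
    {"jaw": 1,"tx": -1,"ty": -2,"tz": 55,"spin": 0},
    {"jaw": 1,"tx": -1,"ty": -2,"tz": 70,"spin": 0},
    {"jaw": 1,"tx": -1,"ty": -2,"tz": 70,"spin": 0},
    {"jaw": 0,"tx": -1,"ty": -2,"tz": 70,"spin": 0},
    {"jaw": 0,"tx": -1,"ty": -2,"tz": 70,"spin": 0},
    {"jaw": 0,"tx": -1,"ty": -2,"tz": 70,"spin": 0},
    {"jaw": 0,"tx": -1,"ty": -2,"tz": 70,"spin": 0},
    {"jaw": 0,"tx": -1,"ty": -2,"tz": 70,"spin": 0},
    {"jaw": 0,"tx": -1,"ty": -2,"tz": 70,"spin": 0},
  ],
)

```text
t: 26.32
position: [0.5737, 0.1454, 0.2822]
orientation: [0.602, 0.798, 0.0, 0.0]
force: [0.3, 2.4, 5.1]
grip_width: 0.0171
```

Emit:
jog_arm(
  steps=[
    {"jaw": 0,"tx": 0,"ty": 0,"tz": -1,"spin": 0},
    {"jaw": 0,"tx": 0,"ty": 0,"tz": -4,"spin": 0},
    {"jaw": 0,"tx": 0,"ty": 0,"tz": -9,"spin": 0},
    {"jaw": 0,"tx": 0,"ty": 0,"tz": -16,"spin": 0},
    {"jaw": 0,"tx": 0,"ty": 0,"tz": -24,"spin": 0},
    {"jaw": 0,"tx": 0,"ty": 0,"tz": -32,"spin": 0},
    {"jaw": 0,"tx": 0,"ty": 0,"tz": -40,"spin": 0},
    {"jaw": 0,"tx": 0,"ty": 0,"tz": -47,"spin": 0},
    {"jaw": 0,"tx": 0,"ty": 0,"tz": -52,"spin": 0},
    {"jaw": 0,"tx": 0,"ty": 0,"tz": -55,"spin": 0},
    {"jaw": 0,"tx": 0,"ty": 0,"tz": -55,"spin": 0},
    {"jaw": 0,"tx": 0,"ty": 0,"tz": -55,"spin": 0},
  ],
)

```text
t: 27.82
position: [0.5736, 0.1453, 0.3364]
orientation: [0.602, 0.798, -0.0, -0.0]
force: [-0.0, -0.3, -3.7]
grip_width: 0.0173
```

```bash
python3 ax.py .575 .1467;python3 ws.py .055
```

```text
t 27.825 p [0.5736 0.1453 0.3364] toolx 105.94 nose 195.94 q [ 0.21 -0.04  1.71 -0.    1.47 -1.64] F [-0.  -0.3 -3.7] w 0.0173 
to target tool mm [ 0.9  1.8 -0. ] xaxis tilt [ 0. -0. -1.]
bar 8277 [ 49.99 347.03] world [0.6391 0.0326] tool mm [-126.4   32.2] long axis deg 106.0 len 64.0 circ [ 66.5 351.   82. ]
bar 6952 [318.68 259.05] world [0.5604 0.1407] tool mm [ -0.8 -13.9] long axis deg 18.0 len 84.0 circ [318.5 259.8  88.2]
ball 279 [292.   213.19] world [0.5805 0.1255] tool mm [-21.    1.4] long axis deg 14.7 len 31.0 circ [294.5 213.5  19.6]
tab 1329 [460.62 219.96] world [0.5472 0.2418] tool mm [100.    1.3] long axis deg -164.0 len 33.0 circ [460.  220.5  27.2]
yel 131 [296.38 333.8 ] world [0.6944 0.1583] tool mm [-20.8 119.9] long axis deg 18.9 len 21.0 circ [296.5 333.5  10.1]
yel 127 [341.93 333.69] world [0.683  0.1977] tool mm [ 20.3 119.7] long axis deg -162.8 len 21.0 circ [342.  334.5  10. ]
```

The lift is straight, the tab is at tool (100, 1) so the dish is level and not turned, and the load is 3.7 N. Raising further, then turning slowly.

Emit:
jog_arm(
  steps=[
    {"jaw": 0,"tx": 0,"ty": 0,"tz": -3,"spin": 0},
    {"jaw": 0,"tx": 0,"ty": 0,"tz": -9,"spin": 0},
    {"jaw": 0,"tx": 0,"ty": 0,"tz": -17,"spin": 0},
    {"jaw": 0,"tx": 0,"ty": 0,"tz": -25,"spin": 0},
    {"jaw": 0,"tx": 0,"ty": 0,"tz": -33,"spin": 0},
    {"jaw": 0,"tx": 0,"ty": 0,"tz": -39,"spin": 0},
    {"jaw": 0,"tx": 0,"ty": 0,"tz": -43,"spin": 0},
    {"jaw": 0,"tx": 0,"ty": 0,"tz": -45,"spin": 0},
    {"jaw": 0,"tx": 0,"ty": 0,"tz": -45,"spin": 0.01},
    {"jaw": 0,"tx": 0,"ty": 0,"tz": -45,"spin": 0.04},
    {"jaw": 0,"tx": 0,"ty": 0,"tz": -45,"spin": 0.09},
    {"jaw": 0,"tx": 0,"ty": 0,"tz": -45,"spin": 0.16},
  ],
)

```text
t: 29.38
position: [0.5735, 0.1454, 0.3815]
orientation: [0.665, 0.747, -0.0, -0.0]
force: [-0.1, 0.0, -3.9]
grip_width: 0.017
```

Emit:
jog_arm(
  steps=[
    {"jaw": 0,"tx": 0,"ty": 0,"tz": 0,"spin": 0.08},
    {"jaw": 0,"tx": 0,"ty": 0,"tz": 0,"spin": 0.16},
    {"jaw": 0,"tx": 0,"ty": 0,"tz": 0,"spin": 0.24},
    {"jaw": 0,"tx": 0,"ty": 0,"tz": 0,"spin": 0.32},
    {"jaw": 0,"tx": 0,"ty": 0,"tz": 0,"spin": 0.4},
    {"jaw": 0,"tx": 0,"ty": 0,"tz": 0,"spin": 0.48},
    {"jaw": 0,"tx": 0,"ty": 0,"tz": 0,"spin": 0.56},
    {"jaw": 0,"tx": 0,"ty": 0,"tz": 0,"spin": 0.64},
    {"jaw": 0,"tx": 0,"ty": 0,"tz": 0,"spin": 0.72},
    {"jaw": 0,"tx": 0,"ty": 0,"tz": 0,"spin": 0.8},
    {"jaw": 0,"tx": 0,"ty": 0,"tz": 0,"spin": 0.88},
    {"jaw": 0,"tx": 0,"ty": 0,"tz": 0,"spin": 0.96},
  ],
)

```text
t: 30.88
position: [0.5736, 0.1454, 0.3815]
orientation: [0.935, 0.355, -0.0, -0.0]
force: [0.5, 0.7, -3.2]
grip_width: 0.0171
```

Emit:
jog_arm(
  steps=[
    {"jaw": 0,"tx": 0,"ty": 0,"tz": 0,"spin": 0.08},
    {"jaw": 0,"tx": 0,"ty": 0,"tz": 0,"spin": 0.16},
    {"jaw": 0,"tx": 0,"ty": 0,"tz": 0,"spin": 0.24},
    {"jaw": 0,"tx": 0,"ty": 0,"tz": 0,"spin": 0.31},
    {"jaw": 0,"tx": 0,"ty": 0,"tz": 0,"spin": 0.37},
    {"jaw": 0,"tx": 0,"ty": 0,"tz": 0,"spin": 0.41},
    {"jaw": 0,"tx": 0,"ty": 0,"tz": 0,"spin": 0.44},
    {"jaw": 0,"tx": 0,"ty": 0,"tz": 0,"spin": 0.455},
    {"jaw": 0,"tx": 0,"ty": 0,"tz": 0,"spin": 0.46},
    {"jaw": 0,"tx": 0,"ty": 0,"tz": 0,"spin": 0.46},
    {"jaw": 0,"tx": 0,"ty": 0,"tz": 0,"spin": 0.46},
    {"jaw": 0,"tx": 0,"ty": 0,"tz": 0,"spin": 0.46},
  ],
)

```text
t: 32.38
position: [0.5736, 0.1454, 0.3817]
orientation: [0.991, 0.134, -0.0, 0.0]
force: [0.3, 0.1, -5.1]
grip_width: 0.0173
```

```bash
python3 ax.py .575 .1467;python3 ws.py .1; python3 - <<'E'
from m import *
a,K,V=grab("wrist");b,K2,V2=grab("scene");t,K3,V3=grab("top")
s=manip.state();print(s["t"],np.round(s["dq"],3))
for n,im,k,v,box in(("t",t,K3,V3,(240,130,330,240)),("s",b,K2,V2,(290,100,430,260))):
  for nm,r,z in(("tab",RE,.153),("bar",BL,.238),("ball",OR,.139)):
    for ar,c,q in blobs(im,*r,box,6)[:2]: print(n,nm,ar,c,np.round(onz(k,v,*c,z)[:2],4),q.min(0),q.max(0))
b=cv2.resize(b[90:280,220:440],(380,328),interpolation=3);a=cv2.resize(a,(420,262))
o=np.zeros((328,800,3),np.uint8);o[:262,:420]=a;o[:,420:]=b;cv2.imwrite("pics/c10.png",o)
E
```

```text
t 32.375 p [0.5736 0.1454 0.3817] toolx 15.42 nose 105.42 q [ 0.21 -0.06  1.66 -0.    1.54 -0.06] F [ 0.3  0.1 -5.1] w 0.0173 
to target tool mm [ 1.7 -0.9 -0. ] xaxis tilt [-0.  0. -1.]
bar 9573 [557.64 329.68] world [0.6852 0.1517] tool mm [109.3  23.6] long axis deg 4.2 len 90.0 circ [550.6 333.3  99.1]
bar 6961 [318.66 259.1 ] world [0.5699 0.1572] tool mm [ -0.4 -12.4] long axis deg -73.4 len 84.0 circ [318.5 259.8  88.2]
ball 293 [291.95 212.86] world [0.5542 0.1374] tool mm [-20.8   2.6] long axis deg -75.8 len 32.0 circ [295. 213.  20.]
tab 1279 [460.61 220.6 ] world [0.6712 0.169 ] tool mm [100.4   3.1] long axis deg 105.5 len 33.0 circ [459.5 220.5  26.9]
tab 513 [100.33  59.45] world [0.4177 0.2076] tool mm [-133.7 -101.5] long axis deg 39.0 len 15.0 circ [100.   59.5  15.7]
yel 3565 [468.7  167.37] world [0.6735 0.2048] tool mm [112.2 -30.8] long axis deg -49.7 len 53.0 circ [467.4 169.9  36.7]
32.575 [-0.     0.001  0.     0.     0.    -0.001]
t bar 31 [308.39 234.06] [0.4088 0.0575] [306. 231.] [310. 238.]
t ball 8 [287.38 187.75] [0.5632 0.1332] [286. 186.] [288. 189.]
s tab 45 [389.2  186.42] [0.6728 0.1719] [385. 182.] [393. 190.]
s tab 12 [321.17 151.17] [0.4105 0.1254] [319. 150.] [324. 152.]
s bar 352 [316.38 181.18] [ 0.5319 -0.0239] [305. 170.] [327. 191.]
s bar 334 [397.87 253.12] [ 0.8508 -0.0423] [380. 243.] [419. 259.]
s ball 26 [360.19 178.38] [0.5782 0.1396] [357. 175.] [363. 180.]
s ball 25 [427.88 191.08] [0.771  0.2556] [426. 186.] [429. 195.]
```

View pics/c10.png

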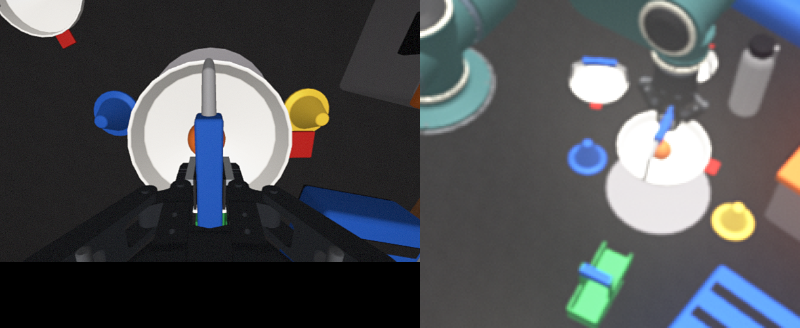

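The tab direction is about 14° against about 15.8° to the yellow cone, a few mm off its line. The dish is level over the pad at about 0.105 m, the ball shows under the bar within about 8 mm of the middle, and the joints are still. Handing in.

```bash
python3 -c "
from plant import manip
print(manip.hand_in(), manip.state()['t'])"
```

```text
the job is handed in; nothing more can be done
the job is handed in; nothing more can be done
```

The drill is set up and handed in at about 32.6 s of the 72 s. No verdict is reported, so what follows is from my own last checks.

**Tipping the ball:** The moves allow no tilt, so I gripped the scoop across its handle posts and pressed its rear on the pad edge. That left it about 0.04 rad nose-down. A quick forward-and-back move then rolled the ball out into the dish; a first, weaker one stopped short and the ball rolled back. The fingers stayed clear of the ball.

**Scoop:** I set it down and let go of it. It looked upright on the tile in the pictures, but I took no separate measurement of its tilt.

**Dish:** I lifted it straight up by the blue bar, then turned it slowly a quarter turn toward the yellow cone.

Last checks before handing in:
- **Height:** the underside is at about 0.105 m, about 10 cm above the pad, and about 2 mm from over its centre.
- **Level:** the tool points straight down.
- **Still:** joint speeds are about 0.001 rad/s.
- **Direction:** the tab is within about 2° of the yellow cone, roughly 5 mm off its line.
- **Ball:** it is partly hidden by the bar. The wrist and scene views put it about 4 to 8 mm from the middle, and the top view's estimate of about 16 mm rests on only 8 visible pixels.
- **Bystanders:** none looked disturbed, and the arm never came near them. I did not measure their positions again.

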